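Put two swapped paint-pot lids right

ROBOT

A 6-joint arm with a two-finger parallel gripper is mounted at the origin on the work surface. World frame = base frame: x ahead of the robot, y to its left, z up, the work surface at z = 0. Lengths are in mm, angles in rad, forces in N, time in s.
With the tool pointing down it reaches from about 350 to 775 mm from the base axis. Payload 7.3 kg.
Tool frame: the origin (TCP) lies at the very end of the fingers, on their centre line; the grasp point (between the pads) lies 19 mm behind it; z points along the fingers, y is the line along which they close (so a half turn about z gives the same grasp; the last joint's range is limited). The gripper opens to 92 mm and grips with 3 to 60 N. Pads are 19 mm wide; open, the fingers measure 130 mm over their backs; the gripper's body (75 mm by 190 mm) begins 47 mm behind the grasp point.
Start: joints at [-1.459, 0.342, 1.524, -0, 1.275, -0.146], TCP at [133.873, -507.664, 226.741] pointing down, gripper open.
Joint ranges: [-2.53, 2.53], [-0.77, 2.02], [0.04, 2.7], [-1, 4.14], [0.28, 2.66], [-3.11, 3.11]. Speed limits (rad/s): [2.57, 2.57, 3.14, 3.14, 3.14, 3.14].

INTERFACE

Orientations are given as [roll, pitch, yaw] about the fixed x, y, z axes, in that order (R = Rz(yaw) Ry(pitch) Rx(roll)).
In Python, from plant import bot gives the robot as it stands.
- The arm moves only by the tool apply_moves, never from a script. Its argument "motion" is text: rows parted by semicolons, each of 4 numbers parted by spaces: the shift along the tool's x, y, z in m, then the turn about the tool's z in degrees. A call has 1 to 8 rows; each row shifts and turns the commanded pose from where the row before left it, along the tool's axes as they then stand; what a row does not reach is not made up. A row lasts 1/8 s, in which the tool goes at most 62.5 mm and 10.7 degrees, less where a joint would pass 70% of its speed; a pose out of reach is approached as far as the arm can. A call with a gripper value outside its range is refused whole. "fingers" is the opening, from -1 (shut) to 1 (fully open), set as the call begins (left out, the last holds). The fingers move at their own pace and stop on an object; the grip force is fixed at half the most. Time passes only in rows, so rows that do not move let the fingers close. It gives the time, the measured TCP pose, the force, the opening and the grip force at its end, in the units of the state.
- bot.get_obs(): the state, without advancing time (a new reading comes with each control period).
- bot.capture(name): name is "scene" or "top"; returns a dict with "img" (480x640x3 uint8, blue, green, red), "range_z" (480x640 float32, mm along the optical axis (not along the pixel's ray), 0 where there is no reading), "fx", "fy", "cx", "cy" (pixels), "world_from_camera" (4x4, takes a point from camera to world coordinates). Camera axes: x right, y down, z forward; pixel columns grow to the right and rows downward; lengths in mm; the calibration is good to about 2 mm. A picture is of the moment at which its call begins.
- bot.close_job(): hands the job in; it is judged then, once.
Trained networks look in a picture, given as the dict that the camera call returned (one of the last four; its "shot" number tells which), for a name from the list of things; names that differ only in an ending like _2 or _b are one class to them, and where a whole thing is asked for, a point or a joint stands for the part that bears it (a point fixed in the world has none). Each returns a list of dicts, best first, with "p" (0 to 1); they miss things now and then, are a little off and sometimes report something else, mostly with a low value. They report only what shows in the picture. A call takes as long as a camera call. They do not tell look-alikes from the thing itself.
- bot.cut_out(picture, thing): "pixels" (480x640 bool, what is visible of it) and "point" ([column, row] in pixels, amid what is visible of it).
The state is a dict: "time": time; "joint_positions": joint angles; "dq": joint speeds; "tau": joint torques, N m; "tool_pos": TCP position; "tcp_rot": TCP orientation; "contact_force": force on the tool from outside, world axes, zero at the start; "moment": the same for the moment, N m; "grip_width": finger opening in mm; "finger_force": force on a finger pad.
Only numpy, scipy, OpenCV 4.12 (cv2) and the standard library are available. Lean on these libraries where they do the work, as an engineer would, in place of code of your own. Each camera call takes 0.05 s, during which the arm holds its last target. There are 200 camera calls.

TASK

The lids of the blue and the yellow paint pot have been mixed up: lift them off and put each one fully home, level, on the pot of its own colour. Leave the pots standing upright in their red carrier, leave the red pot closed, and do not disturb the tub of brushes, the dish or the lying brush.

Things in the scene. Friction and masses are not known exactly. Their poses are not given: they have to be found in the camera images.
- carrier: open red tin carrier, fixed, 78 x 296 mm and 46 mm high, walls 4 mm, in three bays side by side along its y axis (pitch 97 mm); origin: centre of its underside, z up.
- pot_blue: blue plastic paint pot holding a solid blue paint cake, loose, standing in one of the carrier's three bays, at the start under the yellow lid: body 60 mm in diameter up to 74 mm, then a neck 51 mm in diameter with a bevelled rim at 100 mm; about 280 g. Origin: centre of its underside, z up.
- pot_yellow: yellow plastic paint pot holding a solid yellow paint cake, loose, standing in one of the carrier's three bays, at the start under the blue lid: body 60 mm in diameter up to 74 mm, then a neck 51 mm in diameter with a bevelled rim at 100 mm; about 280 g. Origin: centre of its underside, z up.
- pot_red: red plastic paint pot holding a solid red paint cake, loose, standing in one of the carrier's three bays, at the start under the red lid: body 60 mm in diameter up to 74 mm, then a neck 51 mm in diameter with a bevelled rim at 100 mm; about 280 g. Origin: centre of its underside, z up.
- lid_blue: loose blue plastic lid without thread: a round cap 62 mm in diameter, 20 mm high, flat paint-spotted top 4 mm thick, skirt 16 mm deep with a 56 mm bore; about 45 g. At the start it sits on the yellow pot. Origin: centre of its open lower edge, z up through its top. Fully on a pot, its origin is 84 mm above the pot's.
- lid_yellow: loose yellow plastic lid without thread: a round cap 62 mm in diameter, 20 mm high, flat paint-spotted top 4 mm thick, skirt 16 mm deep with a 56 mm bore; about 45 g. At the start it sits on the blue pot. Origin: centre of its open lower edge, z up through its top. Fully on a pot, its origin is 84 mm above the pot's.
- lid_red: loose red plastic lid without thread: a round cap 62 mm in diameter, 20 mm high, flat paint-spotted top 4 mm thick, skirt 16 mm deep with a 56 mm bore; about 45 g. At the start it sits on the red pot. Origin: centre of its open lower edge, z up through its top. Fully on a pot, its origin is 84 mm above the pot's. It belongs there and stays.
- card: bare flat sheet of pale grey card, fixed, 160 x 160 mm, 2 mm thick, on the table to the left or right of the carrier: a clear spot to rest a lid for a while. Origin: centre of its underside, z up.
- brush_tub: bystander: grey round tub, 100 mm in diameter at its rim and 85 mm high, with brush handles standing in it up to 170 mm, on the other side of the carrier from the card. Origin: centre of its underside, z up.
- dish: bystander: white round dish, 116 mm in diameter, 22 mm high, beyond the carrier. Origin: centre of its underside.
- brush: bystander: flat paint brush 190 mm long lying on the table beyond the carrier. Origin: on its underside.
Not all that is in view belongs to the job. What is meant by the pot_red is not green or white, and is the larger of those in its own colour.

How it is judged (in metres and radians):
At the end, for the whole second after the job is handed in: Each lid on the pot of its own colour, at rest, right way up: lid's origin 80 to 88 mm above its pot's and within 7 mm of its axis, level with it within 0.1 rad (tilt under 0.15 rad); all pots upright (0.12 rad) on the carrier's floor (origin under 12 mm above the carrier's) (z of lid_blue in the frame of pot_blue between 0.08 and 0.088 m and horizontal distance between lid_blue and pot_blue below 0.007 m and angle between the z axis of lid_blue and the z axis of pot_blue, either way round below 0.1 rad and angle between each of lid_blue, lid_yellow, lid_red's own z axis and vertical below 0.15 rad and angle between each of pot_blue, pot_yellow, pot_red's own z axis and vertical below 0.12 rad and z of each of pot_blue, pot_yellow, pot_red in the frame of carrier below 0.012 m and linear speed of each of lid_blue, pot_blue, lid_yellow, pot_yellow, lid_red, pot_red below 0.02 m/s and z of lid_yellow in the frame of pot_yellow between 0.08 and 0.088 m and horizontal distance between lid_yellow and pot_yellow below 0.007 m and angle between the z axis of lid_yellow and the z axis of pot_yellow, either way round below 0.1 rad and z of lid_red in the frame of pot_red between 0.08 and 0.088 m and horizontal distance between lid_red and pot_red below 0.007 m and angle between the z axis of lid_red and the z axis of pot_red, either way round below 0.1 rad); the robot touches nothing.
It fails at once if the red pot is opened (its lid raised by more than 10 mm off its place) or tips by more than 0.35 rad (z of lid_red in the frame of pot_red above 0.094 m or angle between pot_red's own z axis and vertical above 0.35 rad).
It fails at once if a pot is lifted out of the carrier (more than 60 mm) or tips over (more than 0.6 rad) (z of any of pot_blue, pot_yellow, pot_red in the frame of carrier above 0.064 m or angle between any of pot_blue, pot_yellow, pot_red's own z axis and vertical above 0.6 rad).
It fails at once if the tub of brushes, the dish or the lying brush is moved by more than 30 mm (distance of any of brush_tub, dish, brush from where it was at the start of the episode above 0.03 m).
It also fails if it takes over 72 s, if anything falls off the work surface, if the arm or the gripper's body presses on something with over 40 N, if the wrist force passes 120 N, or if a joint passes its speed limit or range.

## Working session

There is one attempt and no reset: what is moved stays moved. The work goes in short steps, Python scripts to look and compute and a tool call to move; the robot and the scene stay as the last step left them, time stands still between calls to the robot, and variables do not carry over. Pictures are saved under pics/ and viewed, at most 10 in all, crops included, and the job is handed in when it is done.

Besides the shell and the picture viewer there is one more tool, called after ">>>" as name(argument=value, ...) on one line, values as JSON. apply_moves: Moves the arm, as the interface text tells. Its arguments: {"type":"object","properties":{"motion":{"type":"string"},"fingers":{"type":"number"}},"required":["motion"]}

```bash
mkdir -p pics; cat > h.py <<'E'
import numpy as np, cv2
from plant import bot
def pts(c):
    z=c["range_z"].astype(float); v,u=np.mgrid[0:480,0:640]
    P=np.stack([(u-c["cx"])/c["fx"]*z,(v-c["cy"])/c["fy"]*z,z,np.ones_like(z)],-1)
    W=P@np.array(c["world_from_camera"]).T
    W=W[...,:3]; W[z==0]=np.nan
    return W
E
python3 - <<'E'
from h import *
o=bot.get_obs(); print(o["time"],o["tool_pos"],o["tcp_rot"],o["grip_width"])
for n in("top","scene"):
    c=bot.capture(n); cv2.imwrite(f"pics/{n}0.png",c["img"]); W=pts(c)
    print(n,np.array(c["world_from_camera"]).round(2).tolist(),c["fx"])
    for t in ["lid_blue","lid_yellow","lid_red","card","carrier","brush_tub","dish","brush","pot_red"]:
        for d in bot.cut_out(c,t)[:3]:
            m=d["pixels"]; w=W[m]; w=w[~np.isnan(w[:,0])]
            if len(w)==0: continue
            zt=np.percentile(w[:,2],90); k=w[np.abs(w[:,2]-zt)<6]
            print(t,round(d["p"],2),np.round(d["point"]),m.sum(),"ztop",zt.round(),"mean",k.mean(0).round(1),"mid",((np.percentile(k,1,axis=0)+np.percentile(k,99,axis=0))/2).round(1),"ext",np.ptp(k,axis=0).round())
E
```

```text
0.0 [ 133.81894291 -507.22477448  226.02107827] [-3.14000267e+00 -2.30329350e-04  2.57799472e-01] 91.84338628169877
top [[-0.01, -0.99, 0.13, 414.89], [-1.0, 0.01, 0.0, -7.0], [-0.0, -0.13, -0.99, 1341.93], [0.0, 0.0, 0.0, 1.0]] 555.745879468226
lid_blue 0.69 [310. 269.] 608 ztop 110.0 mean [516.6   4.4 107.6] mid [516.2   4.9 108.8] ext [61. 56. 11.]
lid_yellow 0.79 [352. 273.] 603 ztop 110.0 mean [511.1 -81.6 107.9] mid [511.5 -81.7 108.8] ext [60. 60. 12.]
lid_red 0.96 [267. 272.] 612 ztop 110.0 mean [522.1 109.5 107.5] mid [521.8 109.8 108.3] ext [61. 60. 11.]
card 0.83 [449. 276.] 4391 ztop 5.0 mean [ 510.5 -320.4    2.1] mid [ 511.  -320.2    3.3] ext [168. 170.  12.]
carrier 0.84 [301. 280.] 2312 ztop 45.0 mean [515.4   6.9  44.6] mid [518.7  10.1  44.9] ext [ 91. 298.  12.]
brush_tub 0.82 [169. 270.] 1805 ztop 106.0 mean [530.8 338.6 105.2] mid [528.3 341.2 105.9] ext [67. 61. 11.]
brush_tub 0.43 [451. 276.] 4353 ztop 5.0 mean [ 510.8 -320.4    2.1] mid [ 511.2 -319.3    3.3] ext [168. 170.  12.]
dish 0.71 [280. 189.] 1693 ztop 20.0 mean [732.2  79.8  18.3] mid [729.6  81.6  
[... 1410 characters left out ...]
8.2 129.9] mid [530.5 346.7 129.6] ext [78. 68. 11.]
brush_tub 0.59 [335. 217.] 690 ztop 110.0 mean [522.3   8.5 108.4] mid [520.2   8.1 107.8] ext [64. 60.  8.]
dish 0.62 [357. 324.] 2487 ztop 22.0 mean [718.6  85.5  20.3] mid [730.8  86.5  20.5] ext [116. 114.  11.]
brush 0.83 [219. 304.] 1248 ztop 21.0 mean [ 714.  -160.1   18.7] mid [ 722.5 -162.3   18.7] ext [189.  70.   8.]
pot_red 0.89 [390. 246.] 647 ztop 80.0 mean [546.4 115.6  79.4] mid [543.9 115.   79.9] ext [28. 57. 11.]
pot_red 0.68 [391. 199.] 622 ztop 99.0 mean [410.1 109.1  97.2] mid [409.5 109.3  97.9] ext [55. 46.  9.]
pot_red 0.58 [446. 227.] 532 ztop 73.0 mean [446.4 228.5  72.2] mid [445.6 228.2  72.3] ext [89. 36. 10.]
```

View pictures.

View pics/top0.png

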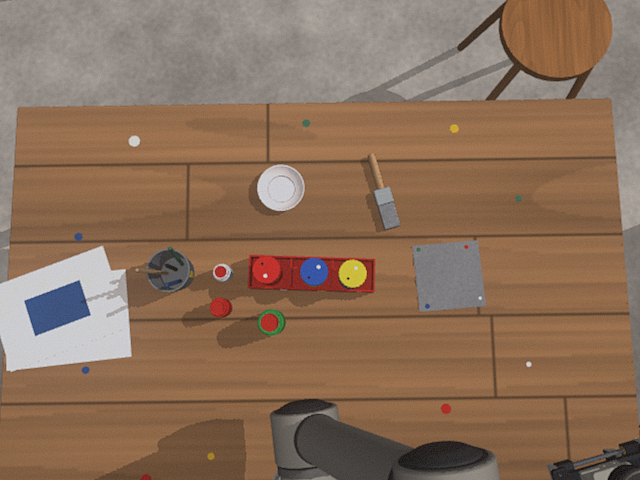

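View pics/scene0.png

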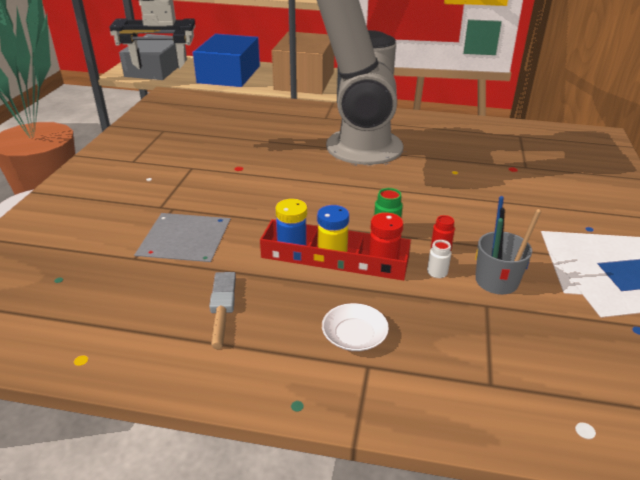

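>>> apply_moves(motion="0 0 0 -9.4;0 0 0 -9.4;0 0 0 -9.4;0 0 0 -9.4;0 0 0 -9.4;0 0 0 -9.4;0 0 0 -9.4;0 0 0 -9.4", fingers=1)

```text
time: 2.0
tool_pos: [133.9, -507.7, 226.7]
tcp_rot: [3.142, 0.0, 1.576]
contact_force: [-0.0, 0.1, -0.0]
grip_width: 91.7
finger_force: 0.0
```

>>> apply_moves(motion="0.04 0.04 0 0;0.04 0.04 0 0;0.04 0.04 0 0;0.04 0.04 0 0;0.04 0.04 0 0;0.04 0.04 0 0;0.04 0.04 0 0;0.04 0.04 0 0")

```text
time: 3.0
tool_pos: [455.3, -186.4, 227.0]
tcp_rot: [3.141, 0.001, 1.57]
contact_force: [0.3, -1.7, -0.9]
grip_width: 91.7
finger_force: 0.0
```

>>> apply_moves(motion="0.036 0.02 0.02 0;0.036 0.02 0.02 0;0.035 0.018 0.02 0;0 0 0.017 0;0 0 0 0;0 0 0 0")

```text
time: 3.75
tool_pos: [512.4, -81.3, 150.4]
tcp_rot: [3.141, 0.0, 1.57]
contact_force: [-0.2, 0.0, -0.1]
grip_width: 92.1
finger_force: 0.0
```

```bash
python3 - <<'E'
from h import *
a=bot.capture("top");b=bot.capture("scene")
cv2.imwrite("pics/a1.png",np.hstack([cv2.resize(a["img"][200:350,240:440],(400,300)),cv2.resize(b["img"][120:300,230:470],(400,300))]))
print(bot.get_obs()["tool_pos"])
for c in(a,b):
    W=pts(c); m=(np.abs(W[...,0]-513)<80)&(np.abs(W[...,1]+80)<25)&(W[...,2]>125)&(W[...,2]<190)
    w=W[m]; print(len(w))
    for s in(w[w[:,0]<513],w[w[:,0]>513]):
        if len(s)>5: print(s.min(0).round(),s.max(0).round(),s.mean(0).round(1),len(s))
E
```

```text
[512.45731664 -81.49727501 150.62046658]
0
210
[453. -71. 152.] [470. -66. 182.] [462.9 -67.6 158.4] 12
[557. -90. 149.] [581. -66. 190.] [573.1 -76.1 174.1] 198
```

View pics/a1.png

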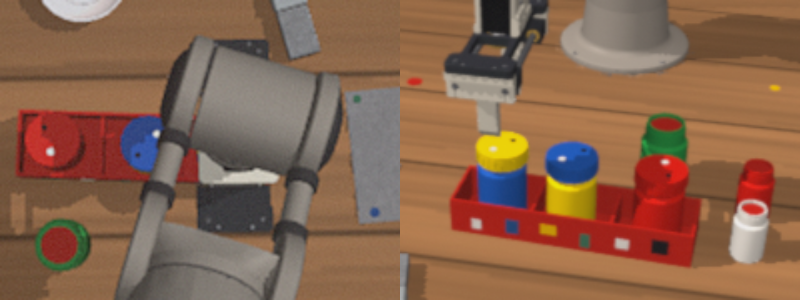

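>>> apply_moves(motion="0 0 0.02 0;0 0 0.02 0;0 0 0.02 0;0 0 0 0")

```text
time: 4.35
tool_pos: [511.4, -81.1, 89.2]
tcp_rot: [-3.14, -0.0, 1.569]
contact_force: [-0.8, 0.0, 0.3]
grip_width: 91.9
finger_force: 0.0
```

>>> apply_moves(motion="0 0 0 0;0 0 0 0;0 0 0 0;0 0 0 0;0 0 0 0;0 0 0 0;0 0 0 0;0 0 0 0", fingers=-1)

```text
time: 5.35
tool_pos: [512.4, -80.9, 90.2]
tcp_rot: [3.141, 0.0, 1.57]
contact_force: [-1.2, 1.0, 5.7]
grip_width: 61.3
finger_force: 30.0
```

>>> apply_moves(motion="0 0 -0.005 0;0 0 -0.01 0;0 0 -0.015 0;0 0 -0.02 0;0 0 -0.02 0;-0.04 0 0 0;-0.05 0 0 0;-0.05 0 0 0")

```text
time: 6.35
tool_pos: [512.2, -222.2, 161.0]
tcp_rot: [3.14, 0.001, 1.571]
contact_force: [0.2, 0.0, -1.2]
grip_width: 61.0
finger_force: 30.0
```

>>> apply_moves(motion="-0.05 0 0 0;-0.05 0 0 0;0 0 0.03 0;0 0 0.03 0;0 0 0.03 0;0 0 0.03 0;0 0 0 0")

```text
time: 7.22
tool_pos: [510.9, -320.0, 38.4]
tcp_rot: [-3.138, -0.003, 1.57]
contact_force: [0.1, -0.3, -0.9]
grip_width: 61.3
finger_force: 30.0
```

```bash
python3 - <<'E'
from h import *
b=bot.capture("scene");o=bot.get_obs();print(o["tool_pos"],o["grip_width"],o["contact_force"])
cv2.imwrite("pics/b1.png",cv2.resize(b["img"][130:330,100:500],(800,400)))
a=bot.capture("top");W=pts(a)
for n in("lid_yellow","lid_blue","pot_blue"):
  for c in(b,a):
    W=pts(c)
    for d in bot.cut_out(c,n)[:2]:
        w=W[d["pixels"]];w=w[~np.isnan(w[:,0])];zt=np.percentile(w[:,2],90);k=w[abs(w[:,2]-zt)<6];print(n,round(d["p"],2),zt.round(),k.mean(0).round(1),((np.percentile(k,1,axis=0)+np.percentile(k,99,axis=0))/2).round(1),np.ptp(k,axis=0).round())
E
```

```text
[ 511.86221104 -320.79787349   40.02919481] 61.248483955209906 [ 0.41477627  0.41989354 -0.36203724]
lid_yellow 0.54 58.0 [ 511.7 -303.    56.2] [ 512.3 -304.4   55.9] [62. 43.  7.]
lid_yellow 0.59 58.0 [ 518.9 -297.3   56.2] [ 517.4 -297.7   57. ] [31. 15. 10.]
lid_blue 0.76 110.0 [523.3   8.3 108.4] [520.6   8.5 107.8] [65. 61.  8.]
lid_blue 0.66 110.0 [516.2   4.  107.6] [515.9   3.7 108.4] [61. 60. 11.]
pot_blue 0.55 102.0 [514.6 -78.6 101. ] [514.2 -78.2 101.4] [56. 50. 11.]
pot_blue 0.29 45.0 [537.1  17.6  44.1] [522.8  13.9  44.4] [ 93. 299.  11.]
pot_blue 0.86 103.0 [510.4 -83.2 100.8] [510.7 -84.1 101.9] [49. 49. 11.]
```

View pics/b1.png

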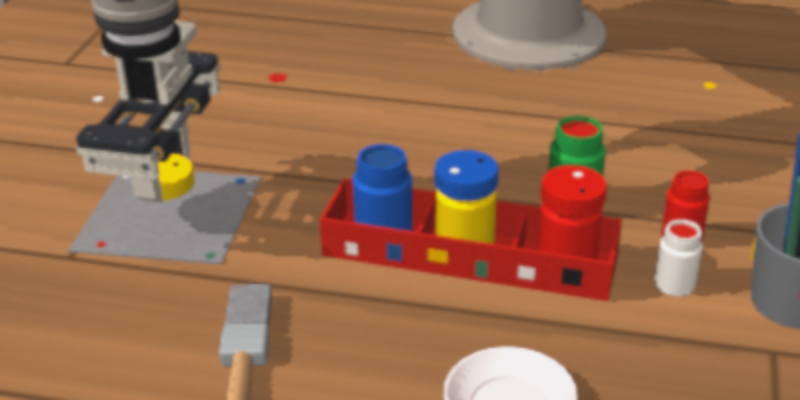

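>>> apply_moves(motion="0 0 0.015 0;0 0 0.012 0;0 0 0.005 0;0 0 0.002 0;0 0 0 0;0 0 0 0")

```text
time: 8.38
tool_pos: [512.2, -321.1, 6.1]
tcp_rot: [3.141, 0.001, 1.57]
contact_force: [-0.9, -0.5, -0.7]
grip_width: 61.5
finger_force: 30.0
```

>>> apply_moves(motion="0 0 0 0;0 0 0 0;0 0 0 0;0 0 0 0;0 0 0 0;0 0 0 0", fingers=1)

```text
time: 9.12
tool_pos: [512.0, -320.9, 5.7]
tcp_rot: [3.142, 0.0, 1.57]
contact_force: [0.2, -0.4, 0.7]
grip_width: 91.7
finger_force: 0.0
```

>>> apply_moves(motion="0 0 -0.02 0;0 0 -0.04 0;0 0 -0.045 0;0 0 -0.04 0;0.04 0 0 0;0.05 0 0 0;0.05 0 0 0;0.05 0 0 0")

```text
time: 10.12
tool_pos: [511.9, -129.4, 150.8]
tcp_rot: [3.141, 0.0, 1.57]
contact_force: [-0.2, -0.1, 1.1]
grip_width: 91.5
finger_force: 0.0
```

>>> apply_moves(motion="0.05 0.004 0 0;0.05 0 0 0;0.035 0 0 0;0 0 0.02 0;0 0 0.02 0;0 0 0.02 0;0 0 0 0;0 0 0 0")

```text
time: 11.12
tool_pos: [516.6, 4.0, 91.4]
tcp_rot: [3.141, 0.0, 1.57]
contact_force: [0.3, -0.8, 0.5]
grip_width: 91.1
finger_force: 0.0
```

>>> apply_moves(motion="0 0 0 0;0 0 0 0;0 0 0 0;0 0 0 0;0 0 0 0;0 0 0 0;0 0 0 0;0 0 0 0", fingers=-1)

```text
time: 12.12
tool_pos: [516.5, 4.1, 90.9]
tcp_rot: [3.141, 0.0, 1.57]
contact_force: [1.9, -0.0, 2.9]
grip_width: 60.2
finger_force: 30.0
```

>>> apply_moves(motion="0 0 -0.005 0;0 0 -0.01 0;0 0 -0.015 0;0 0 -0.02 0;0 0 0 0")

```text
time: 12.75
tool_pos: [517.2, 4.0, 142.7]
tcp_rot: [3.138, 0.001, 1.57]
contact_force: [0.3, -0.7, -0.7]
grip_width: 60.3
finger_force: 30.0
```

```bash
python3 - <<'E'
from h import *
o=bot.get_obs();print(o["tool_pos"],o["grip_width"],o["contact_force"])
b=bot.capture("scene");a=bot.capture("top")
cv2.imwrite("pics/c1.png",np.hstack([cv2.resize(a["img"][200:350,240:440],(400,300)),cv2.resize(b["img"][120:300,130:370],(400,300))]))
for n in("lid_yellow","lid_blue","pot_blue","pot_yellow"):
  for c in(b,a):
    W=pts(c)
    for d in bot.cut_out(c,n)[:1]:
        w=W[d["pixels"]];w=w[~np.isnan(w[:,0])];zt=np.percentile(w[:,2],90);k=w[abs(w[:,2]-zt)<6];print(n,round(d["p"],2),zt.round(),k.mean(0).round(1),((np.percentile(k,1,axis=0)+np.percentile(k,99,axis=0))/2).round(1),np.ptp(k,axis=0).round())
E
```

```text
[517.17125151   4.01565179 142.69470685] 60.32624605362187 [ 0.27385999 -0.71151535 -0.74498835]
lid_yellow 0.64 24.0 [ 516.3 -316.3   21.9] [ 513.8 -315.9   21.6] [64. 59.  8.]
lid_yellow 0.89 24.0 [ 510.8 -321.5   21.7] [ 510.5 -321.6   22.8] [59. 62. 10.]
lid_blue 0.83 161.0 [532.2  16.  159.5] [528.2   8.8 158.9] [39. 60.  8.]
lid_blue 0.67 20.0 [731.7  82.8  18.4] [730.1  81.5  19.5] [113. 112.  12.]
pot_blue 0.95 102.0 [514.5 -79.  101.1] [514.3 -78.4 101.4] [52. 48. 12.]
pot_blue 0.77 103.0 [507.4 -92.  100.4] [509.7 -89.9 102.2] [47. 34. 12.]
pot_yellow 0.95 102.0 [521.5   8.7 101.2] [520.4   9.3 101.6] [51. 47. 11.]
```

View pics/c1.png

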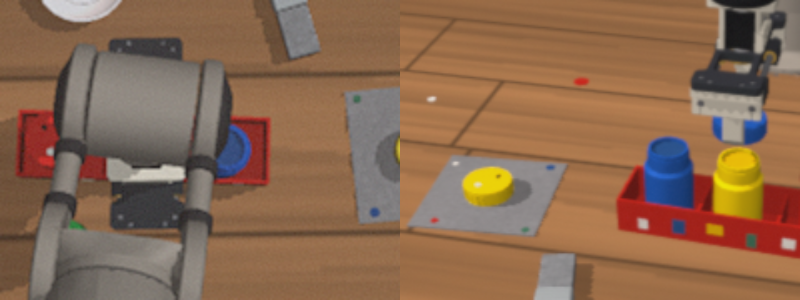

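>>> apply_moves(motion="-0.03 -0.0055 0 0;-0.03 0 0 0;-0.0272 0 0 0;0 0 0 0;0 0 0.015 0;0 0 0.015 0;0 0 0 0;0 0 0 0")

```text
time: 14.25
tool_pos: [510.7, -82.7, 110.6]
tcp_rot: [-3.141, -0.0, 1.571]
contact_force: [0.8, -0.4, -0.7]
grip_width: 60.4
finger_force: 30.0
```

>>> apply_moves(motion="0 0 0.004 0;0 0 0.004 0;0 0 0.004 0;0 0 0 0;0 0 0 0")

```text
time: 14.88
tool_pos: [510.7, -83.1, 98.8]
tcp_rot: [3.141, 0.0, 1.57]
contact_force: [-0.2, -0.3, -0.1]
grip_width: 60.6
finger_force: 30.0
```

>>> apply_moves(motion="0 0 0.004 0;0 0 0.003 0;0 0 0.001 0;0 0 0 0;0 0 0 0")

```text
time: 15.5
tool_pos: [510.5, -83.1, 90.9]
tcp_rot: [-3.141, 0.0, 1.57]
contact_force: [-2.3, 0.3, 3.7]
grip_width: 60.1
finger_force: 30.0
```

>>> apply_moves(motion="0 0 0 0;0 0 0 0;0 0 0 0;0 0 0 0;0 0 0 0;0 0 0 0", fingers=1)

```text
time: 16.25
tool_pos: [510.6, -83.1, 90.7]
tcp_rot: [3.142, 0.0, 1.57]
contact_force: [0.1, 0.2, 0.2]
grip_width: 91.5
finger_force: 0.0
```

>>> apply_moves(motion="0 0 -0.015 0;0 0 -0.02 0;0 0 -0.03 0;-0.05 0 0 0;-0.05 0 0 0;-0.05 0 0 0;-0.05 0 0 0;-0.038 0 0 0")

```text
time: 17.25
tool_pos: [510.4, -323.3, 156.9]
tcp_rot: [3.14, 0.001, 1.569]
contact_force: [-0.0, 0.2, 1.2]
grip_width: 92.1
finger_force: 0.0
```

>>> apply_moves(motion="0 0 0.03 0;0 0 0.03 0;0 0 0.03 0;0 0 0.03 0;0 0 0.015 0;0 0 0.008 0;0 0 0 0;0 0 0 0")

```text
time: 18.25
tool_pos: [511.1, -321.5, 13.8]
tcp_rot: [3.14, 0.001, 1.57]
contact_force: [0.3, -0.4, -0.3]
grip_width: 91.4
finger_force: 0.0
```

>>> apply_moves(motion="0 0 0.006 0;0 0 0.0035 0;0 0 0 0")

```text
time: 18.62
tool_pos: [510.3, -320.9, 2.9]
tcp_rot: [-3.141, -0.0, 1.57]
contact_force: [-0.0, 0.3, -0.9]
grip_width: 91.9
finger_force: 0.0
```

>>> apply_moves(motion="0 0 0 0;0 0 0 0;0 0 0 0;0 0 0 0;0 0 0 0;0 0 0 0;0 0 0 0;0 0 0 0", fingers=-1)

```text
time: 19.62
tool_pos: [510.5, -321.1, 3.3]
tcp_rot: [3.141, 0.0, 1.57]
contact_force: [-1.0, 0.5, 0.7]
grip_width: 61.2
finger_force: 30.0
```

>>> apply_moves(motion="0 0 -0.01 0;0 0 -0.025 0;0 0 -0.03 0;0 0 -0.03 0;0 0 -0.03 0;0 0 -0.022 0;0 0 0 0")

```text
time: 20.5
tool_pos: [511.2, -321.7, 152.5]
tcp_rot: [3.138, 0.003, 1.57]
contact_force: [0.1, -0.5, -0.8]
grip_width: 61.1
finger_force: 30.0
```

```bash
python3 - <<'E'
from h import *
o=bot.get_obs();print(o["tool_pos"],o["grip_width"],o["contact_force"])
b=bot.capture("scene");a=bot.capture("top")
cv2.imwrite("pics/d1.png",np.hstack([cv2.resize(a["img"][200:350,240:440],(400,300)),cv2.resize(b["img"][120:300,130:430],(400,300))]))
for n in("lid_yellow","lid_blue","pot_yellow"):
  for c in(b,a):
    W=pts(c)
    for d in bot.cut_out(c,n)[:1]:
        w=W[d["pixels"]];w=w[~np.isnan(w[:,0])];zt=np.percentile(w[:,2],90);k=w[abs(w[:,2]-zt)<6];print(n,round(d["p"],2),zt.round(),k.mean(0).round(1),((np.percentile(k,1,axis=0)+np.percentile(k,99,axis=0))/2).round(1),np.ptp(k,axis=0).round())
E
```

```text
[ 511.24467735 -321.68292722  152.45881042] 61.13604610913479 [ 0.05025842 -0.48252298 -0.78114167]
lid_yellow 0.64 172.0 [ 512.  -306.1  171. ] [ 511.8 -308.1  170.3] [62. 44.  9.]
lid_yellow 0.52 21.0 [ 704.1 -166.2   18.5] [ 717.3 -167.4   19.8] [187.  69.  11.]
lid_blue 0.69 110.0 [514.8 -78.7 108.4] [512.1 -78.9 108. ] [67. 61.  8.]
lid_blue 0.79 110.0 [508.8 -83.2 107.8] [509.3 -83.  108.5] [60. 60. 10.]
pot_yellow 0.79 102.0 [521.5   8.1 101.2] [520.4   8.3 101.4] [55. 50. 11.]
pot_yellow 0.73 103.0 [517.5   3.8 100.4] [517.5   5.  102.1] [47. 49. 12.]
```

View pics/d1.png

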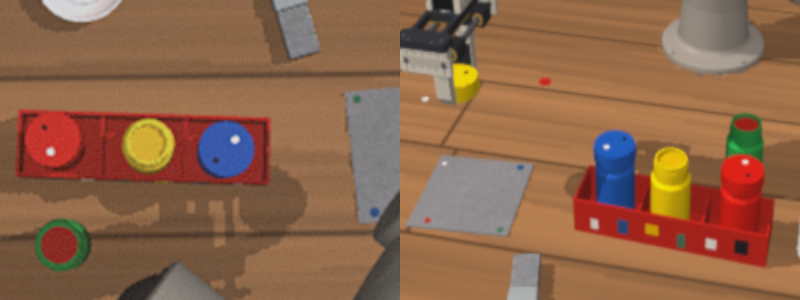

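>>> apply_moves(motion="0.04 0.006 0 0;0.05 0 0 0;0.05 0 0 0;0.05 0 0 0;0.05 0 0 0;0.05 0 0 0;0.0355 0 0 0;0 0 0 0")

```text
time: 21.9
tool_pos: [516.3, 6.7, 150.0]
tcp_rot: [-3.141, -0.0, 1.574]
contact_force: [0.5, -1.2, -0.2]
grip_width: 61.1
finger_force: 30.0
```

>>> apply_moves(motion="0 0 0.02 0;0 0 0.02 0;0 0 0 0;0 0 0 0;0 0 0.004 0;0 0 0.004 0;0 0 0.004 0;0 0 0 0")

```text
time: 22.9
tool_pos: [516.6, 4.5, 97.9]
tcp_rot: [-3.141, 0.0, 1.57]
contact_force: [-0.3, 0.5, -0.2]
grip_width: 60.9
finger_force: 30.0
```

>>> apply_moves(motion="0 0 0.004 0;0 0 0.002 0;0 0 0.001 0;0 0 0 0;0 0 0 0")

```text
time: 23.52
tool_pos: [516.5, 4.4, 91.1]
tcp_rot: [-3.141, 0.0, 1.57]
contact_force: [0.5, -0.0, -2.0]
grip_width: 61.1
finger_force: 30.0
```

>>> apply_moves(motion="0 0 0.001 0;0 0 0 0;0 0 0 0")

```text
time: 23.9
tool_pos: [516.6, 4.4, 90.2]
tcp_rot: [3.142, 0.0, 1.57]
contact_force: [0.2, 1.2, -0.7]
grip_width: 60.8
finger_force: 30.0
```

>>> apply_moves(motion="0 0 0 0;0 0 0 0;0 0 0 0;0 0 0 0;0 0 0 0;0 0 0 0", fingers=1)

```text
time: 24.65
tool_pos: [516.6, 4.4, 90.2]
tcp_rot: [3.142, 0.0, 1.57]
contact_force: [0.4, 0.1, -0.5]
grip_width: 91.8
finger_force: 0.0
```

>>> apply_moves(motion="0 0 -0.015 0;0 0 -0.02 0;0 0 -0.03 0;-0.05 0 0 0;-0.05 0 0 0;-0.05 0 0 0;-0.05 0 0 0;-0.05 0 0 0")

```text
time: 25.65
tool_pos: [516.6, -247.3, 156.5]
tcp_rot: [3.14, 0.001, 1.57]
contact_force: [0.7, 0.1, 0.4]
grip_width: 92.1
finger_force: 0.0
```

```bash
python3 - <<'E'
from h import *
b=bot.capture("scene");a=bot.capture("top")
cv2.imwrite("pics/e1.png",np.hstack([cv2.resize(a["img"][200:350,240:440],(400,300)),cv2.resize(b["img"][120:300,130:430],(400,300))]))
for n in("lid_yellow","lid_blue","lid_red"):
  for c in(b,a):
    W=pts(c)
    for d in bot.cut_out(c,n)[:1]:
        w=W[d["pixels"]];w=w[~np.isnan(w[:,0])];zt=np.percentile(w[:,2],90);k=w[abs(w[:,2]-zt)<6];print(n,round(d["p"],2),zt.round(),k.mean(0).round(1),((np.percentile(k,1,axis=0)+np.percentile(k,99,axis=0))/2).round(1),np.ptp(k,axis=0).round())
E
```

```text
lid_yellow 0.88 110.0 [521.1   8.3 108.5] [519.3   8.1 107.9] [63. 62.  8.]
lid_yellow 0.92 110.0 [515.2   3.7 107.5] [514.8   3.8 108.4] [59. 60. 10.]
lid_blue 0.8 110.0 [514.2 -78.5 108.3] [512.1 -78.8 107.7] [66. 61.  8.]
lid_blue 0.62 110.0 [509.3 -83.4 107.7] [509.2 -83.1 108.7] [61. 60. 11.]
lid_red 0.8 110.0 [528.9 114.3 108.5] [527.2 114.7 108. ] [61. 62.  8.]
lid_red 0.67 110.0 [521.6 109.8 107.6] [522.  110.6 108.3] [58. 60. 11.]
```

View pics/e1.png

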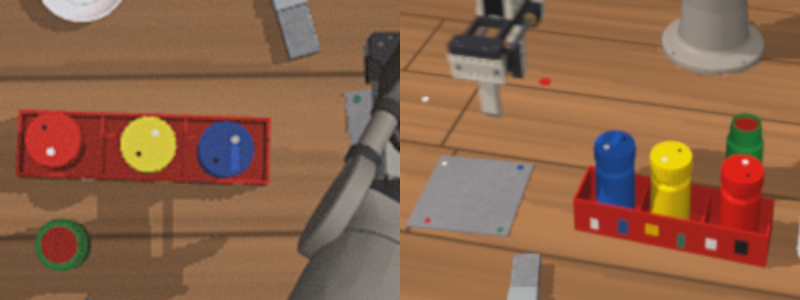

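All three lids match their pots, sit level at the same height (about 110 mm) and the arm is clear.

```bash
python3 -c "
from plant import bot
print(bot.close_job())"
```

```text
the job is handed in; nothing more can be done
None
```

The job is handed in (no verdict came back): the last pictures show the blue and yellow lids home and level on their own pots, the red pot still closed, and the arm clear after about 26 s.

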